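Carry a hot covered dish on a turner to the candle warmer

ROBOT

A 6-joint arm with a two-finger parallel gripper is mounted at the origin on a cart in front of the work surface, level with it; the furniture and walls round the work are solid. World frame = base frame: x ahead of the robot, y to its left, z up, the work surface at z = 0. Lengths are in m, angles in rad, forces in N, time in s.
With the tool pointing down it reaches from about 0.375 to 0.9 m from the base axis. Payload 3.1 kg.
Tool frame: the origin (TCP) lies at the very end of the fingers, on their centre line; the grasp point (between the pads) lies 19 mm behind it (manip.hold_point_z is the distance from the TCP to the grasp point, in m); y points along the fingers, z is the direction in which the jaws open and shut, and the axes are right-handed (so a half turn about y gives the same grasp; the last joint's range is limited). The gripper opens to 85 mm and grips with 20 to 120 N. Pads are 22 mm wide; open, the fingers measure 114 mm over their backs; the gripper's body (76 mm by 85 mm) begins 54 mm behind the grasp point. The pads swing forward as they close: fully open they stand 13 mm farther back than shut.
Start: joints at [1.056, 0.527, 1.433, -0, 1.181, -0.178], TCP at [0.207, 0.59, 0.231] pointing down, gripper open.
Joint ranges: [-3.08, 3.08], [-0.75, 2.2], [0.22, 2.44], [-1.43, 4.57], [0, 2.65], [-2.85, 2.85]. Speed limits (rad/s): [2.79, 2.79, 3.14, 3.14, 3.14, 3.14].

INTERFACE

Orientations are given as a unit quaternion [x, y, z, w].
In Python, from station import manip, eyes, workorder gives the robot as it stands. The module is installed in compiled form; this text tells all that it offers.
- The arm moves only by the shell command python3 -m jog 'ROWS' [OPENING] [FORCE]. ROWS is JSON, a list of rows, each a list of 2 entries, a list of its own where there are three numbers: the shift along the tool's x, y, z in cm, then the turn about the tool's y in rad. A call has 1 to 20 rows; each row is the pose to reach, as a shift and turn from the pose commanded when the call began, along the tool's axes at that moment; what a row does not reach only later rows make up. A row lasts 1/12 s, in which the tool goes at most 41.7 mm and 7.16 degrees, less where a joint would pass 70% of its speed; a pose out of reach is approached as far as the arm can. A call with a gripper value outside its range is refused whole. OPENING is the finger opening in cm, from 0 to 8.54, set as the call begins (- or left out, the last holds). The fingers move at their own pace and stop on an object; FORCE is the grip in N (left out, the last holds). Time passes only in rows, so rows that repeat a pose let the fingers close. It gives the time, the measured TCP pose, the force and the opening at its end, in the units of the state.
- manip.sense(): the state, without advancing time (a new reading comes with each control period).
- eyes.snapshot(name): name is "scene" or "top" or "wrist"; returns a dict with "frame" (400x640x3 uint8, red, green, blue), "vfov" (degrees; the focal length in pixels is half the picture's height over the tangent of half this angle, whatever the lens; pixels are square), "cx", "cy" (the principal point, pixels), "k1" (the pictures are not rectified: a ray, as slopes to the right and down, at radius r is drawn at 1 + k1 r^2 times it, then the intrinsics apply), "rvec" (rotation vector, rad) and "tvec" (3), from world to camera coordinates, as OpenCV has them. Camera axes: x right, y down, z forward; pixel columns grow to the right and rows downward; lengths in m; the calibration is good to about 2 mm. A picture is of the moment at which its call begins. There is no depth.
- workorder.sign_off(): hands the job in, once; it reports no verdict.
The state is a dict: "t": time; "q": joint angles; "qd": joint speeds; "tau": joint torques, N m; "tcp_pos": TCP position; "tool_rot": TCP orientation; "force": force on the tool from outside, world axes, zero at the start; "ft_torque": the same for the moment, N m; "finger_gap": opening from 0.0 (shut) to 1.0 (fully open).
Only numpy, scipy, OpenCV 4.12 (cv2) and the standard library are available. Lean on these libraries where they do the work, as an engineer would, in place of code of your own. Each camera call takes 0.05 s, during which the arm holds its last target. There are 200 camera calls.

TASK

The blue dish on the wire trivet is hot, so never touch it with the gripper: take the turner from its rest, slide its blade under the dish and carry it level to the candle warmer. Lower it gently onto the warmer's rails between the four pegs, draw the blade out, and lay the turner back on its rest as before. Leave the other things where they are.

Things in the scene. Friction and masses are not known exactly. Their poses are not given: they have to be found in the camera images.
- turner_grip (a point): where to hold the turner (cranked kitchen turner, 250 mm long, 200 g, balanced 30 mm behind this point): on the centre line of its black handle. x along the handle to the blade's tip, z up, y across. Handle 18 mm wide, 20 mm tall, parallel to the blade, from 30 mm ahead of this point to 92 mm behind. The blade's top centre lies 118 mm ahead and 47 mm lower; a bent neck joins them
- turner_blade (a point): centre of the top face of the turner's slotted steel blade, axes as turner_grip. Blade 80 mm long (40 mm either way along x), 60 mm wide, 3 mm thick, flat, no lip; the neck rises at about 45 degrees from its rear end to the handle
- turner: the turner; origin under the blade's centre, 3 mm below turner_blade, same axes
- turner_rest: dark rest, fixed, 268 (x) by 96 mm. Origin: centre of its underside, x to the blade's end. Floor 6 mm up; rim 6 mm above the floor round the blade, 86 mm apart inside. Grey saddle at x = -100, seat 46 mm up, its two prongs 66 mm up, about 6 mm clear of the handle each side. The turner rests blade flat on the floor, handle in the fork, its body's origin at x 85, y 0, z 6 mm here, axes parallel
- trivet: low black wire trivet under the dish, fixed. Origin: on the table at its centre. Two rails along x, 82 mm apart inside, 8 mm thick, tops 40 mm up; feet at x = +-70, y = +-45 mm. The blade can pass below the dish between the rails from the -x side (it looks roughly to the robot and is open between the feet); at the far side a cross wire at x = +67 mm, top 20 mm up, joins the feet
- dish: round covered dish of blue enamelled sheet with a steel knob, one rigid piece, 120 g (within a quarter), loose. Origin: centre of its flat underside, z up. Underside 100 mm across, rim 117 mm at 37 to 43 mm up, two ears (143 mm over both) 38 mm up, knob's top 80 mm up. It starts on the trivet's rails, within 8 mm of the centre along them and 4 mm across
- dish_center (a point): half-way up the dish on its axis, 40 mm above its underside
- warmer: candle food warmer, fixed: steel tray 150 by 132 mm, two tealights (wicks 32 mm up). Origin: on the table at its centre. Two rails along x, 82 mm apart inside, 8 mm thick, tops 62 mm up, with four pegs at x = +-36, y = +-45 mm, 83 mm up, flared outward; they leave the dish about 4 mm play. Seated, its underside is 62 mm up, over the origin. The blade leaves between the rails on the -x side
- lidded_tub_a: clear tub with a blue lid, 86 mm wide, 59 mm tall, at the left; a bystander. Origin: centre of its underside
- lidded_tub_b: clear tub with a clear lid, 86 mm wide, 59 mm tall, at the left; a bystander. Origin: centre of its underside
- ticket_bar: aluminium block with a slot, 32 x 92 x 30 mm, near the left front; a bystander. Origin: centre of its underside
- squeeze_bottle: squeeze bottle with a long spout, 50 mm across, 196 mm tall, at the back; a bystander. Origin: centre of its underside
Not all that is in view belongs to the job. Leave any purple or red look-alike of the dish alone.

How it is judged:
On the way, in this order (a step that is already met when the one before it is completed fails the run):
1. the dish is lifted clear of the trivet on the turner's blade (z of dish in the frame of trivet above 0.05 m and contact force between turner and dish above 0.5 N and contact force between dish and trivet below 0.1 N), for 0.2 s.
2. the dish sits on the warmer's rails between the four pegs, clear of the blade (horizontal distance between dish and warmer below 0.01 m and z of dish in the frame of warmer between 0.058 and 0.065 m and angle between dish's own z axis and vertical below 0.05 rad and contact force between turner and dish below 0.1 N), for 0.2 s.
At the end, for the whole second after the job is handed in: the dish stands level (3 degrees) on the warmer's rails, its axis within 10 mm of the centre, its underside 58 to 65 mm up; the turner lies on its rest, blade flat on the tray (3 degrees, 5 mm), handle in the fork, within 22 mm along and 14 mm across of its first place there; both at rest (horizontal distance between dish and warmer below 0.01 m and z of dish in the frame of warmer between 0.058 and 0.065 m and angle between dish's own z axis and vertical below 0.05 rad and linear speed of each of dish, turner below 0.02 m/s and x of turner in the frame of turner_rest between 0.063 and 0.107 m and y of turner in the frame of turner_rest between -0.014 and 0.014 m and z of turner in the frame of turner_rest below 0.011 m and angle between turner's own z axis and vertical below 0.06 rad); the robot touches nothing.
It fails at once if the gripper or arm touches the hot dish (contact force between any of the fingers, the arm and dish above 0.3 N).
It fails at once if the dish tips by more than 15 degrees (angle between dish's own z axis and vertical above 0.26 rad).
It fails at once if the dish is dropped onto the warmer (over 0.45 m/s near it) (distance between dish and warmer below 0.09 m and linear speed of dish above 0.45 m/s).
It fails at once if another thing on the table is shifted by more than 30 mm (distance of any of lidded_tub_a, lidded_tub_b, ticket_bar, squeeze_bottle from where it was at the start of the episode above 0.03 m).
It also fails if it takes over 62 s, if anything falls off the work surface, if the arm or the gripper's body presses on something with over 40 N, if the wrist force passes 120 N, or if a joint passes its speed limit or range.

## Working session

There is one attempt and no reset: what is moved stays moved. The work goes in short steps, Python scripts to look and compute and a shell command to move; the robot and the scene stay as the last step left them, time stands still between calls to the robot, and variables do not carry over. Pictures are saved under pics/ and viewed, about 8 in all and at most 12, crops included, and the job is handed in when it is done.

```bash
mkdir -p pics; cat > h.py <<'E'
import numpy as np, cv2
from station import manip, eyes, workorder
def snap(n,f=None):
    s=eyes.snapshot(n)
    if f: cv2.imwrite('pics/'+f,s['frame'][:,:,::-1])
    return s
def ray(s,u,v):
    f=200/np.tan(np.radians(s['vfov'])/2)
    K=np.array([[f,0,s['cx']],[0,f,s['cy']],[0,0,1]]);d=np.array([s['k1'],0,0,0,0.])
    p=cv2.undistortPoints(np.array([[[u,v]]],float),K,d)[0,0]
    R=cv2.Rodrigues(np.array(s['rvec'],float))[0];t=np.array(s['tvec'],float).ravel()
    return -R.T@t, R.T@np.array([p[0],p[1],1])
def onplane(s,u,v,z):
    o,d=ray(s,u,v); return o+d*(z-o[2])/d[2]
def proj(s,P):
    f=200/np.tan(np.radians(s['vfov'])/2)
    K=np.array([[f,0,s['cx']],[0,f,s['cy']],[0,0,1]]);d=np.array([s['k1'],0,0,0,0.])
    return cv2.projectPoints(np.atleast_2d(np.array(P,float)),np.array(s['rvec'],float),np.array(s['tvec'],float),K,d)[0][:,0]
def tri(rs):
    A=np.zeros((3,3));b=np.zeros(3)
    for o,d in rs:
        d=d/np.linalg.norm(d);M=np.eye(3)-np.outer(d,d);A+=M;b+=M@o
    return np.linalg.solve(A,b)
E
python3 - <<'E'
from h import *
import pickle
S={n:snap(n,n+'0.png') for n in('scene','top')}
pickle.dump(S,open('s0.pkl','wb'))
for n,s in S.items(): print(n,s['vfov'],s['cx'],s['cy'],s['k1'],ray(s,320,200))
st=manip.sense();print({k:np.round(v,3) for k,v in st.items()},manip.hold_point_z)
E
```

```text
scene 45.41100191215513 314.1557050574682 193.29286476402086 0.0365339260805999 (array([-0.30974484, -0.97059912,  0.68333791]), array([ 0.58433367,  0.6909217 , -0.42606075]))
top 49.90742416040307 319.05321928396927 198.75478041361333 -0.006211588863886842 (array([0.48368358, 0.07073265, 1.35351122]), array([ 0.05306188,  0.00527085, -0.99858395]))
{'t': np.float64(0.1), 'q': array([ 1.056,  0.528,  1.434, -0.   ,  1.181, -0.179]), 'qd': array([-0.   , -0.001, -0.002, -0.001, -0.001,  0.001]), 'tau': array([ 0.0000e+00, -4.4331e+01, -1.7859e+01, -0.0000e+00,  4.0000e-03,
       -0.0000e+00]), 'tcp_pos': array([0.206, 0.589, 0.23 ]), 'tool_rot': array([ 0.698, -0.119,  0.118, -0.696]), 'force': array([ 0.102,  0.283, -0.295]), 'ft_torque': array([0.026, 0.009, 0.02 ]), 'finger_gap': np.float64(1.002)} 0.0187
```

View pics/top0.png

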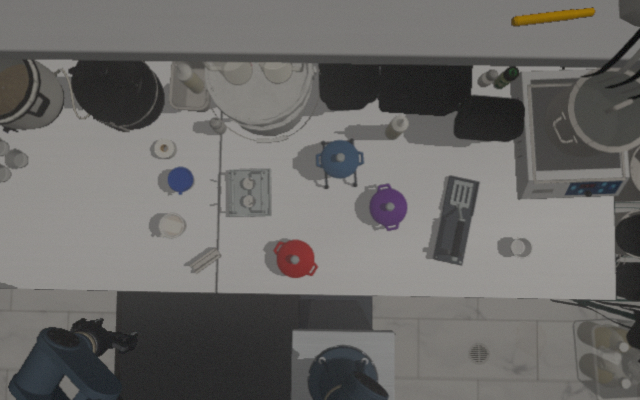

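View pics/scene0.png

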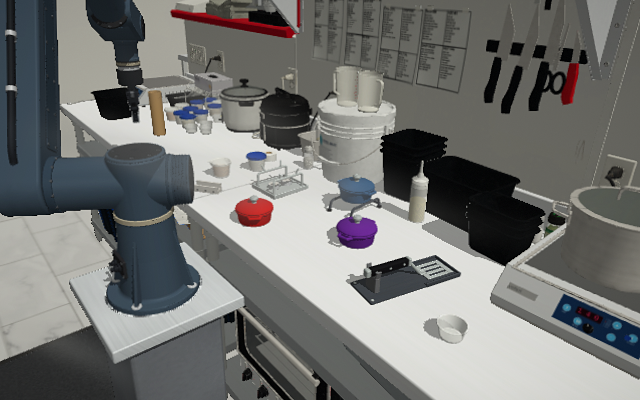

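The top view shows the dish at about (340,158), the warmer at (248,192) and the turner on its rest at (457,220). The red and purple pots are decoys. Next I'll enlarge the top view of the three places.

```bash
python3 - <<'E'
from h import *
import pickle
S=pickle.load(open('s0.pkl','rb'));f=S['top']['frame'][:,:,::-1]
def c(x0,y0,w,h,k): return cv2.resize(f[y0:y0+h,x0:x0+w],None,fx=k,fy=k,interpolation=cv2.INTER_CUBIC)
a=c(215,130,66,100,4);b=c(303,130,66,100,4);d=c(425,170,66,100,4)
im=np.hstack([a,b,d]);im=cv2.convertScaleAbs(im,alpha=1.3,beta=15)
cv2.imwrite('pics/crop.png',im);print(im.shape)
E
```

```text
(400, 792, 3)
```

View pics/crop.png

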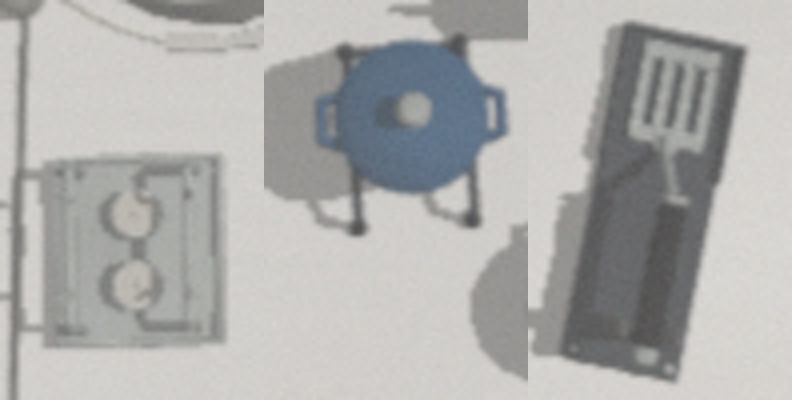

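The crop gives usable corners for the warmer tray, the trivet feet and the rest. I'll cast those to the planes and check the sizes.

```bash
python3 - <<'E'
from h import *
import pickle
S=pickle.load(open('s0.pkl','rb'));s=S['top']
def P(l,ox,X,Y,z): return np.array([onplane(s,X+(u-ox)/4-.375,Y+v/4-.375,z) for u,v in l])
def rep(n,p):  # order TL TR BR BL ; x axis up in image
    xa=(p[0]+p[1]-p[2]-p[3])/2; ya=(p[0]+p[3]-p[1]-p[2])/2
    print(n,np.round(p.mean(0),4),'L',np.linalg.norm(xa[:2]).round(4),'W',np.linalg.norm(ya[:2]).round(4),'yaw x',np.degrees(np.arctan2(xa[1],xa[0])).round(2),'yaw y',np.degrees(np.arctan2(-ya[0],ya[1])).round(2))
rep('warmer',P([(43,162),(222,154),(225,341),(44,347)],0,215,130,.006))
rep('trivet',P([(345,52),(459,44),(473,220),(358,228)],264,303,130,.036))
rep('rest',P([(630,22),(747,46),(677,381),(562,353)],528,425,170,.010))
rep('blade',P([(648,38),(722,52),(705,151),(630,137)],528,425,170,.009))
print('handle',P([(675,200),(647,345)],528,425,170,.066))
print('knob',P([(413,108)],264,303,130,.118))
R=cv2.Rodrigues
from scipy.spatial.transform import Rotation as Ro
st=manip.sense();print(Ro.from_quat(st['tool_rot']).as_matrix().round(3))
E
```

```text
warmer [0.5757 0.3048 0.006 ] L 0.1467 W 0.1419 yaw x 2.15 yaw y 3.2
trivet [0.6672 0.0216 0.036 ] L 0.1369 W 0.0885 yaw x 5.21 yaw y 4.97
rest [ 0.5014 -0.3477  0.01  ] L 0.2657 W 0.0923 yaw x -11.68 yaw y -11.68
blade [ 0.5839 -0.3653  0.009 ] L 0.0791 W 0.0591 yaw x -10.03 yaw y -9.73
handle [[ 0.50060641 -0.34582807  0.066     ]
 [ 0.39253592 -0.32495247  0.066     ]]
knob [[0.67601974 0.02191341 0.118     ]]
[[ 0.944 -0.001  0.33 ]
 [-0.33  -0.002  0.944]
 [-0.    -1.    -0.002]]
```

```bash
cat >> h.py <<'E'
from scipy.spatial.transform import Rotation as Ro
def go(x,y,z,yaw=None):
    st=manip.sense();M=Ro.from_quat(st['tool_rot']).as_matrix();p=np.array(st['tcp_pos'])
    d=M.T@(np.array([x,y,z])-p)*100
    y0=np.arctan2(M[1,0],M[0,0]);t=0 if yaw is None else -(np.radians(yaw)-y0)
    print('t',st['t'].round(2),'tcp',p.round(4),'yaw',np.degrees(y0).round(2),'F',np.round(st['force'],1),'gap',round(float(st['finger_gap']),3))
    print('ROW',d.round(2),round(t,3),'min rows',np.ceil(np.linalg.norm(d)/4.17),np.ceil(abs(t)/.125))
E
python3 -c "
from h import *
go(.47,.30,.26,3)"
```

```text
Traceback (most recent call last):
  File "h.py", line 29, in go
    print('t',st['t'].round(2),'tcp',p.round(4),'yaw',np.degrees(y0).round(2),'F',np.round(st['force'],1),'gap',round(float(st['finger_gap']),3))
              ^^^^^^^^^^^^^
AttributeError: 'float' object has no attribute 'round'
```

```bash
sed -i "s/st\['t'\].round(2)/round(st['t'],2)/" h.py
python3 -c "
from h import *
go(.47,.30,.26,3)"
```

```text
t 0.1 tcp [0.2062 0.5893 0.2304] yaw -19.29 F [ 0.1  0.3 -0.3] gap 1.002
ROW [ 34.46  -2.93 -18.59] -0.389 min rows 10.0 4.0
```

```bash
R='[[34.5,-2.9,-18.6],-0.39]'; python3 -m jog '[[[34.5,-2.9,-18.6],-0.39],[[34.5,-2.9,-18.6],-0.39],[[34.5,-2.9,-18.6],-0.39],[[34.5,-2.9,-18.6],-0.39],[[34.5,-2.9,-18.6],-0.39],[[34.5,-2.9,-18.6],-0.39],[[34.5,-2.9,-18.6],-0.39],[[34.5,-2.9,-18.6],-0.39],[[34.5,-2.9,-18.6],-0.39],[[34.5,-2.9,-18.6],-0.39],[[34.5,-2.9,-18.6],-0.39],[[34.5,-2.9,-18.6],-0.39],[[34.5,-2.9,-18.6],-0.39],[[34.5,-2.9,-18.6],-0.39]]' 
python3 - <<'E'
from h import *
import pickle
s=snap('wrist','w1.png');pickle.dump(s,open('w1.pkl','wb'));print(ray(s,320,200))
go(.57,.02,.26,5); go(.42,-.33,.2,-11)
E
```

```text
t: 1.27
tcp_pos: [0.4693, 0.3011, 0.2599]
tool_rot: [0.707, 0.019, -0.02, -0.707]
force: [0.4, -0.3, -0.1]
finger_gap: 1.002
(array([0.38742758, 0.29601333, 0.40283545]), array([ 0.32682249,  0.0016457 , -0.94530923]))
t 1.32 tcp [0.4693 0.3013 0.26  ] yaw 3.16 F [-0.2  0.  -0.3] gap 1.005
ROW [ 8.500e+00 -1.000e-02 -2.864e+01] -0.032 min rows 8.0 1.0
t 1.32 tcp [0.4693 0.3013 0.26  ] yaw 3.16 F [-0.2  0.  -0.3] gap 1.005
ROW [ -8.4    6.01 -62.76] 0.247 min rows 16.0 2.0
```

View pics/w1.png

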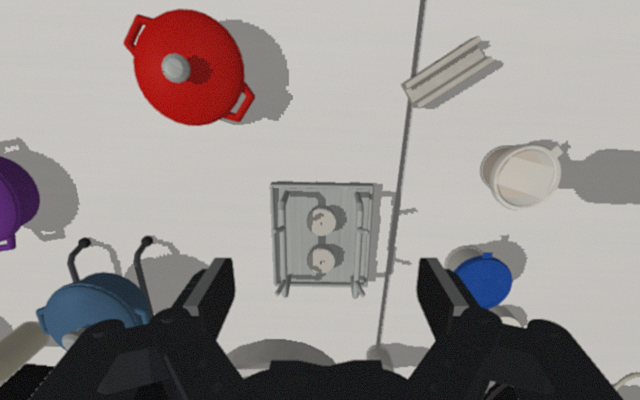

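In this wrist view, up points toward the robot. The warmer is at (270-380, 180-295), with its rails running vertically in the picture. The trivet's near legs are visible at lower left. I'll enlarge the warmer.

```bash
python3 - <<'E'
from h import *
f=cv2.imread('pics/w1.png')[170:310,255:405]
cv2.imwrite('pics/w1c.png',cv2.resize(f,None,fx=4,fy=4,interpolation=cv2.INTER_CUBIC))
E
```

```text
(no output)
```

View pics/w1c.png

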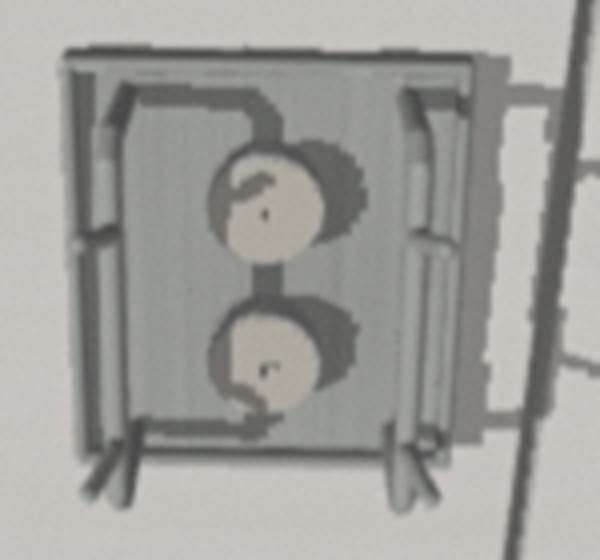

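```bash
python3 - <<'E'
from h import *
import pickle
s=pickle.load(open('w1.pkl','rb'));T=pickle.load(open('s0.pkl','rb'))['top']
def P(l,z): return np.array([onplane(s,255+u/4-.375,170+v/4-.375,z) for u,v in l])
def rep(n,p): # near-right(-y),near-left(+y),far-left,far-right
    xa=(p[2]+p[3]-p[0]-p[1])/2; ya=(p[1]+p[2]-p[0]-p[3])/2
    print(n,np.round(p.mean(0),4),'L',np.linalg.norm(xa[:2]).round(4),'W',np.linalg.norm(ya[:2]).round(4),'yaw x',np.degrees(np.arctan2(xa[1],xa[0])).round(2),'yaw y',np.degrees(np.arctan2(-ya[0],ya[1])).round(2))
for z in(.004,.012): rep('tray',P([(65,58),(470,62),(447,462),(85,458)],z))
rep('pegtips',P([(75,242),(455,248),(432,497),(92,492)],.083))
print('rails (bend near, far end), both',P([(112,165),(418,165),(402,505),(122,503)],.060).round(4))
# predicted hypothesis
c=np.array([.577,.305]);a=np.radians(3)
Rz=np.array([[np.cos(a),-np.sin(a)],[np.sin(a),np.cos(a)]])
for x,y,z in[(-36,45,62),(36,45,62),(-36,-45,62),(36,-45,62)]:
    q=np.r_[c+Rz@[x/1e3,y/1e3],z/1e3];u=proj(s,q)[0];print((x,y),((u-[255,170])*4+1.5).round(),'top',proj(T,q)[0].round(1))
E
```

```text
tray [0.5794 0.3013 0.004 ] L 0.1508 W 0.1312 yaw x 2.79 yaw y 2.56
tray [0.5756 0.3012 0.012 ] L 0.1477 W 0.1286 yaw x 2.79 yaw y 2.56
pegtips [0.5736 0.301  0.083 ] L 0.0801 W 0.1018 yaw x 2.32 yaw y 2.23
rails (bend near, far end), both [[0.5215 0.2545 0.06  ]
 [0.5166 0.342  0.06  ]
 [0.6313 0.3473 0.06  ]
 [0.6355 0.2592 0.06  ]]
(-36, 45) [433. 239.] top [230.2 203. ]
(36, 45) [423. 453.] top [229.6 179.2]
(-36, -45) [123. 238.] top [260.  201.9]
(36, -45) [131. 452.] top [259.3 178.1]
```

Warmer: centre about (.577,.301), yaw about 2.5°. I'll take a look at the trivet on the way to the turner.

```bash
python3 -m jog '[[[7,0,-28.6],-0.03],[[7,0,-28.6],-0.03],[[7,0,-28.6],-0.03],[[7,0,-28.6],-0.03],[[7,0,-28.6],-0.03],[[7,0,-28.6],-0.03],[[7,0,-28.6],-0.03],[[7,0,-28.6],-0.03],[[7,0,-28.6],-0.03],[[7,0,-28.6],-0.03],[[7,0,-28.6],-0.03]]' >/dev/null
python3 - <<'E'
from h import *
import pickle
s=snap('wrist','w2.png');pickle.dump(s,open('w2.pkl','wb'))
f=cv2.imread('pics/w2.png');u=proj(s,[.667,.0216,.04])[0].astype(int);print(u)
x0,y0=max(0,u[0]-95),max(0,u[1]-85);print(x0,y0)
cv2.imwrite('pics/w2c.png',cv2.resize(f[y0:y0+145,x0:x0+190],None,fx=4,fy=4,interpolation=cv2.INTER_CUBIC))
go(.42,-.33,.2,-11)
E
```

```text
[318 251]
223 166
t 2.28 tcp [0.5549 0.0206 0.2602] yaw 4.93 F [-0.7  0.3  0.4] gap 0.997
ROW [-16.45   6.01 -33.77] 0.278 min rows 10.0 3.0
```

View pics/w2c.png

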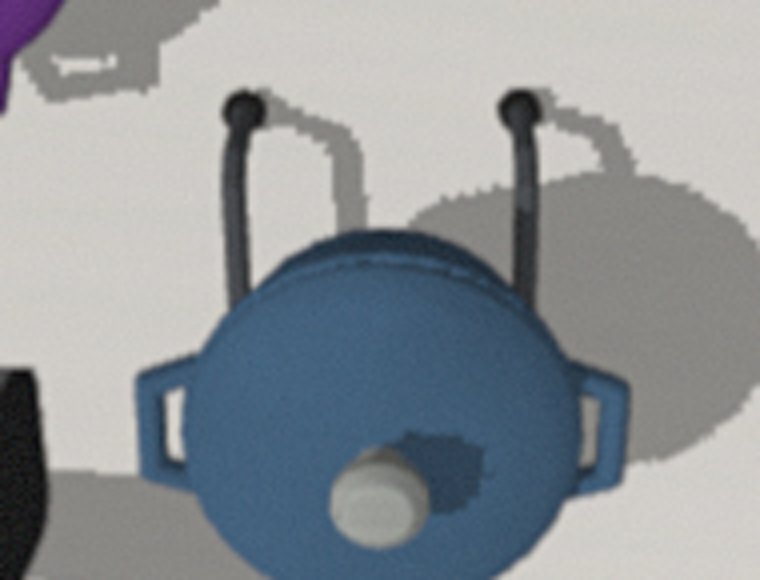

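The trivet's near feet are at crop pixels (243,110) and (518,110), its rails at x≈237 and 525, and the knob at (378,503).

```bash
python3 - <<'E'
from h import *
import pickle
s=pickle.load(open('w2.pkl','rb'));T=pickle.load(open('s0.pkl','rb'))['top'];C=pickle.load(open('s0.pkl','rb'))['scene']
w=lambda u,v:(223+u/4-.375,166+v/4-.375)
f=np.array([onplane(s,*w(u,v),.004) for u,v in[(243,110),(518,110)]]);d=f[1]-f[0]
print('feet',f.round(4),np.linalg.norm(d).round(4),'yaw',np.degrees(np.arctan2(-d[0],d[1])))
n=d/np.linalg.norm(d);x=np.array([n[1],-n[0],0]);print('centre',(f.mean(0)+.07*x).round(4))
r=np.array([onplane(s,*w(u,v),.038) for u,v in[(237,290),(525,290),(232,180),(524,180)]]);print('rails',r.round(4))
# knob, masks: grey in the blue region (top)
t=(303+(413-264)/4-.375,130+108/4-.375)
print('knob tri',tri([ray(s,*w(378,500)),ray(T,*t)]).round(4))
# ears outer ends, ~38mm up -> z .078
e=np.array([onplane(s,*w(u,v),.078) for u,v in[(150,425),(617,430)]]);print('ears',e.round(4),e.mean(0).round(4))
E
```

```text
feet [[ 0.6058 -0.0304  0.004 ]
 [ 0.598   0.0592  0.004 ]] 0.09 yaw 4.970971733637032
centre [0.6716 0.0205 0.004 ]
rails [[ 0.654  -0.0259  0.038 ]
 [ 0.6462  0.0642  0.038 ]
 [ 0.6172 -0.0291  0.038 ]
 [ 0.6095  0.0596  0.038 ]]
knob tri [0.6773 0.0218 0.1098]
ears [[ 0.6797 -0.0451  0.078 ]
 [ 0.6696  0.0905  0.078 ]] [0.6747 0.0227 0.078 ]
```

```bash
python3 -m jog '[[[-16.5,6,-33.8],0.28],[[-16.5,6,-33.8],0.28],[[-16.5,6,-33.8],0.28],[[-16.5,6,-33.8],0.28],[[-16.5,6,-33.8],0.28],[[-16.5,6,-33.8],0.28],[[-16.5,6,-33.8],0.28],[[-16.5,6,-33.8],0.28],[[-16.5,6,-33.8],0.28],[[-16.5,6,-33.8],0.28],[[-16.5,6,-33.8],0.28],[[-16.5,6,-33.8],0.28],[[-16.5,6,-33.8],0.28]]'
python3 - <<'E'
from h import *
import pickle
s=snap('wrist','w3.png');pickle.dump(s,open('w3.pkl','wb'))
print(proj(s,[[.47,-.341,.066],[.584,-.365,.009]]))
E
```

```text
t: 3.37
tcp_pos: [0.4201, -0.3298, 0.2004]
tool_rot: [-0.703, 0.069, -0.068, 0.704]
force: [0.1, -0.1, 0.2]
finger_gap: 1.001
[[324.44720874 236.76226652]
 [323.23480811 301.97016746]]
```

View pics/w3.png

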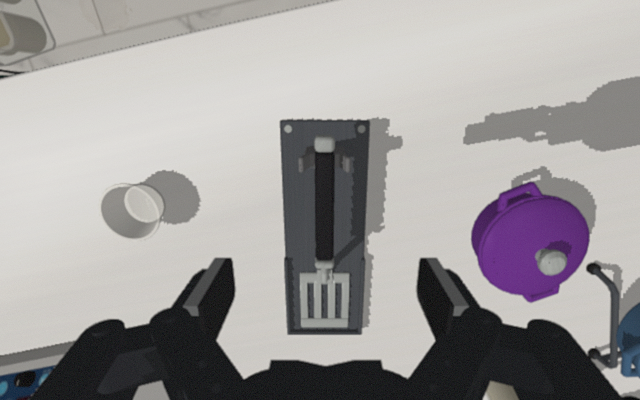

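The turner shows clearly: its handle runs from (324,152) to (325,260) and its blade spans (300-350, 273-328).

```bash
python3 - <<'E'
from h import *
import pickle
s=pickle.load(open('w3.pkl','rb'));T=pickle.load(open('s0.pkl','rb'))['top']
h=np.array([onplane(s,*p,.066) for p in[(324.5,155),(325,258)]]);d=h[1]-h[0];print('handle',h.round(4),np.degrees(np.arctan2(d[1],d[0])))
b=np.array([onplane(s,*p,.009) for p in[(299.5,274),(350.5,273),(349,328),(301,328)]]);xa=(b[2]+b[3]-b[0]-b[1])/2
print('blade',b.mean(0).round(4),np.linalg.norm(xa),np.degrees(np.arctan2(xa[1],xa[0])))
r=np.array([onplane(s,*p,.008) for p in[(281,120.5),(369,122)]]+[onplane(s,*p,.012) for p in[(361,333),(289,333)]]);xa=(r[2]+r[3]-r[0]-r[1])/2
print('rest',r.mean(0).round(4),np.linalg.norm(xa),np.degrees(np.arctan2(xa[1],xa[0])))
print('front end tri',tri([ray(s,324.5,261),ray(T,425+(675-528)/4-.375,170+198/4-.375)]).round(4))
print('blade tri',tri([ray(s,325,300.5),ray(T,425+(676-528)/4-.375,170+94.5/4-.375)]).round(4))
go(.47,-.341,.12,-11);go(.47,-.341,.037,-11)
E
```

```text
handle [[ 0.3927 -0.3258  0.066 ]
 [ 0.4925 -0.3449  0.066 ]] -10.822021723778597
blade [ 0.584  -0.3628  0.009 ] 0.08040068176733055 -11.05702458444689
rest [ 0.4992 -0.3461  0.01  ] 0.2640651124697285 -11.075813017843933
front end tri [ 0.5019 -0.3481  0.0559]
blade tri [ 0.5835 -0.3639  0.0083]
t 3.42 tcp [ 0.4202 -0.3298  0.2006] yaw -11.11 F [ 0.2 -0.1  1.2] gap 1.001
ROW [ 5.1   8.06 -0.14] -0.002 min rows 3.0 1.0
t 3.42 tcp [ 0.4202 -0.3298  0.2006] yaw -11.11 F [ 0.2 -0.1  1.2] gap 1.001
ROW [ 5.1  16.36 -0.15] -0.002 min rows 5.0 1.0
```

```bash
python3 -m jog '[[[4.9,4,-0.1],0],[[4.9,8,-0.1],0],[[4.9,11,-0.1],0],[[4.9,14,-0.1],0],[[4.9,16,-0.1],0],[[4.9,16.4,-0.1],0],[[4.9,16.4,-0.1],0]]'
python3 -m jog '[[[0,0,0],0],[[0,0,0],0],[[0,0,0],0],[[0,0,0],0],[[0,0,0],0],[[0,0,0],0],[[0,0,0],0],[[0,0,0],0]]' 0 110
```

```text
t: 4.0
tcp_pos: [0.4674, -0.3404, 0.0352]
tool_rot: [-0.703, 0.07, -0.068, 0.705]
force: [-0.6, 0.8, 0.8]
finger_gap: 0.999
t: 4.67
tcp_pos: [0.4677, -0.343, 0.0376]
tool_rot: [0.704, -0.069, 0.07, -0.703]
force: [-0.1, 2.6, 6.4]
finger_gap: 0.191
```

```bash
python3 -m jog '[[[0,-1,0],0],[[0,-3,0],0],[[0,-6,0],0],[[0,-9,0],0],[[0,-12,0],0],[[0,-12,0],0]]'
python3 - <<'E'
from h import *
import pickle
s=snap('wrist','w4.png');t=snap('scene');c=snap('top');pickle.dump((s,t,c),open('w4.pkl','wb'))
f=cv2.imread('pics/w4.png')[200:400,200:440]
g=t['frame'][:,:,::-1][190:310,330:480]
a=cv2.resize(f,None,fx=2,fy=2);b=cv2.resize(g,(500,400),interpolation=cv2.INTER_CUBIC)
cv2.imwrite('pics/w4c.png',np.hstack([cv2.resize(a,(300,250)),b[:250]]) if 0 else np.hstack([cv2.resize(f,(384,320)),cv2.resize(g,(400,320),interpolation=cv2.INTER_CUBIC)]))
go(.45,.0,.2,5)
E
```

```text
t: 5.17
tcp_pos: [0.4699, -0.3455, 0.1626]
tool_rot: [0.707, -0.066, 0.073, -0.701]
force: [0.2, -1.2, -2.4]
finger_gap: 0.187
t 5.32 tcp [ 0.4667 -0.3422  0.1563] yaw -11.28 F [-1.   0.1 -3. ] gap 0.192
ROW [-8.34 -4.35 33.23] -0.284 min rows 9.0 3.0
```

View pics/w4c.png

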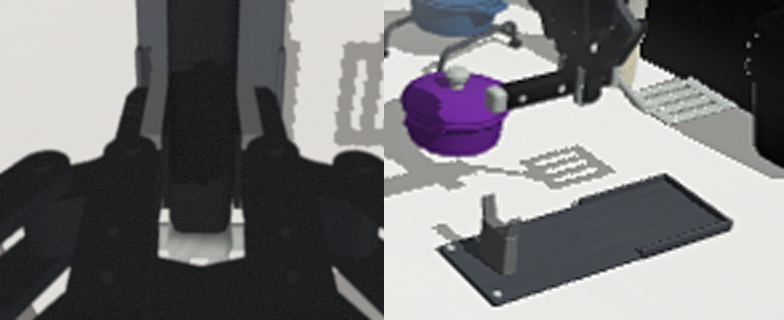

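The turner is held and clear of its rest. The dish base is 100 mm across, so the blade centre will stop about 13 mm short of the dish centre. That keeps the neck off the dish's edge.

```bash
python3 -c "
from h import *
go(.416,-.0004,.156,5)"
```

```text
t 5.32 tcp [ 0.4667 -0.3422  0.1563] yaw -11.28 F [-1.   0.1 -3. ] gap 0.192
ROW [-11.66   0.05  32.53] -0.284 min rows 9.0 3.0
```

```bash
python3 -m jog '[[[-1,0,3],-0.03],[[-2,0,6],-0.06],[[-3.5,0,10],-0.1],[[-5,0,14],-0.13],[[-6.5,0,18],-0.16],[[-8,0,22],-0.2],[[-9.5,0,26],-0.23],[[-11,0,30],-0.26],[[-11.7,0,32],-0.284],[[-11.7,0,32.5],-0.284],[[-11.7,0,32.5],-0.284],[[-11.7,0,32.5],-0.284],[[-11.7,0,32.5],-0.284]]'
python3 - <<'E'
from h import *
import pickle
go(.416,-.0004,.0596,5)
s=snap('scene');c=snap('top');pickle.dump((s,c),open('w5.pkl','wb'))
p=manip.sense()['tcp_pos'];b=np.array([p[0]+.118,p[1]+.01,p[2]-.029]);print(b)
o=[]
for q,n in((s,'s'),(c,'t')):
    u=proj(q,b)[0].astype(int);print(n,u-[40,35])
    o.append(cv2.resize(q['frame'][u[1]-35:u[1]+35,u[0]-40:u[0]+40,::-1],None,fx=5,fy=5,interpolation=cv2.INTER_CUBIC))
cv2.imwrite('pics/w5.png',np.hstack(o))
E
```

```text
t: 6.4
tcp_pos: [0.4167, -0.0021, 0.1559]
tool_rot: [0.707, 0.03, -0.03, -0.706]
force: [-0.3, 0.3, -2.0]
finger_gap: 0.189
t 6.4 tcp [ 0.4167 -0.0021  0.1559] yaw 4.93 F [-0.3  0.3 -2. ] gap 0.189
ROW [-0.05  9.63  0.18] -0.001 min rows 3.0 1.0
[0.53463802 0.00765725 0.12705567]
s [284 149]
t [304 170]
```

View pics/w5.png

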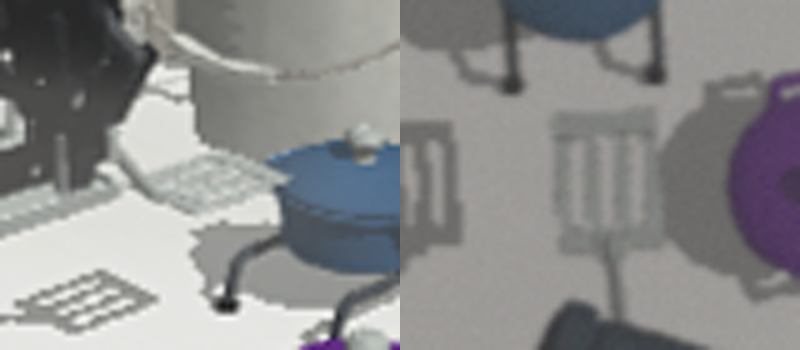

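The blade shows in both views, held ahead of the trivet. I'll triangulate its four corners.

```bash
python3 - <<'E'
from h import *
import pickle
s,c=pickle.load(open('w5.pkl','rb'))
S=[(228,150),(290,181),(200,213),(143,192)];T=[(555,112),(657,108),(660,250),(561,250)]
P=np.array([tri([ray(s,284+a[0]/5-.4,149+a[1]/5-.4),ray(c,304+(b[0]-400)/5-.4,170+b[1]/5-.4)]) for a,b in zip(S,T)])
print(P.round(4));m=P.mean(0);xa=(P[0]+P[1]-P[2]-P[3])/2;ya=(P[0]+P[3]-P[1]-P[2])/2
print(m.round(4),np.linalg.norm(xa),np.linalg.norm(ya),'yaw',np.degrees(np.arctan2(xa[1],xa[0])),'pitch up',np.degrees(np.arctan2(xa[2],xa[0])),'roll',np.degrees(np.arctan2(ya[2],ya[1])))
E
```

```text
[[ 0.5735  0.0351  0.1256]
 [ 0.5753 -0.0221  0.1247]
 [ 0.497  -0.0271  0.1266]
 [ 0.4974  0.0281  0.1202]]
[0.5358 0.0035 0.1243] 0.07747337034485088 0.05620870318734172 yaw 4.429323954936485 pitch up 1.2946720755900072 roll -2.8225637057080752
```

The blade is level within measurement noise and roughly 3 mm to the right of plan. I'll add that correction while lowering, then slide it in.

```bash
python3 -m jog '[[[0,3,0.4],0],[[0,6,0.4],0],[[0,8.5,0.4],0],[[0,9.5,0.4],0],[[0,9.5,0.4],0],[[0,9.5,0.4],0]]'
python3 -m jog '[[[1.5,0,0],0],[[3,0,0],0],[[4.5,0,0],0],[[6,0,0],0],[[7.2,0,0],0],[[8.4,0,0],0],[[9.6,0,0],0],[[10.8,0,0],0],[[11.8,0,0],0],[[12.6,0,0],0],[[12.8,0,0],0],[[12.8,0,0],0]]'
python3 - <<'E'
from h import *
import pickle
go(.5455,.011,.061,5)
s=snap('scene');q=snap('wrist');pickle.dump((s,q),open('w6.pkl','wb'))
o=[cv2.resize(s['frame'][150:230,290:390,::-1],(500,400),interpolation=cv2.INTER_CUBIC)]
cv2.imwrite('pics/w6.png',np.hstack(o))
E
```

```text
t: 7.0
tcp_pos: [0.4159, 0.0021, 0.0608]
tool_rot: [-0.706, -0.03, 0.031, 0.707]
force: [-0.0, 1.4, -1.8]
finger_gap: 0.191
t: 8.0
tcp_pos: [0.5441, 0.0137, 0.0621]
tool_rot: [0.707, 0.031, -0.03, -0.706]
force: [-0.0, -0.1, -2.3]
finger_gap: 0.187
t 8.0 tcp [0.5441 0.0137 0.0621] yaw 4.98 F [-0.  -0.1 -2.3] gap 0.187
ROW [ 0.12  0.11 -0.28] -0.0 min rows 1.0 1.0
```

View pics/w6.png

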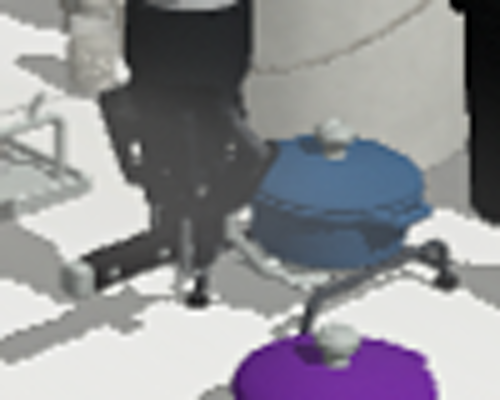

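The blade is under the dish with no side force. I'll lift gently.

```bash
python3 -m jog '[[[0,-0.3,0],0],[[0,-0.5,0],0],[[0,-0.7,0],0],[[0,-0.9,0],0],[[0,-1.1,0],0],[[0,-1.3,0],0],[[0,-1.6,0],0],[[0,-2,0],0],[[0,-2.5,0],0],[[0,-3.2,0],0],[[0,-4,0],0],[[0,-5,0],0],[[0,-6,0],0],[[0,-7,0],0],[[0,-8,0],0],[[0,-8.6,0],0],[[0,-9,0],0],[[0,-9,0],0],[[0,-9,0],0],[[0,-9,0],0]]'
python3 - <<'E'
from h import *
import pickle
go(.577-.131,.301-.0057,.152,2.5)
s=snap('scene');c=snap('top');pickle.dump((s,c),open('w7.pkl','wb'))
o=[cv2.resize(q['frame'][y:y+80,x:x+80,::-1],None,fx=5,fy=5,interpolation=cv2.INTER_CUBIC) for q,x,y in((s,310,120),(c,300,115))]
cv2.imwrite('pics/w7.png',np.hstack(o))
E
```

```text
t: 9.77
tcp_pos: [0.5428, 0.0141, 0.1509]
tool_rot: [-0.706, -0.03, 0.031, 0.707]
force: [-0.6, 0.4, -3.3]
finger_gap: 0.195
t 9.77 tcp [0.5428 0.0141 0.1509] yaw 4.99 F [-0.6  0.4 -3.3] gap 0.195
ROW [-7.2  -0.1  28.85] 0.044 min rows 8.0 1.0
```

View pics/w7.png

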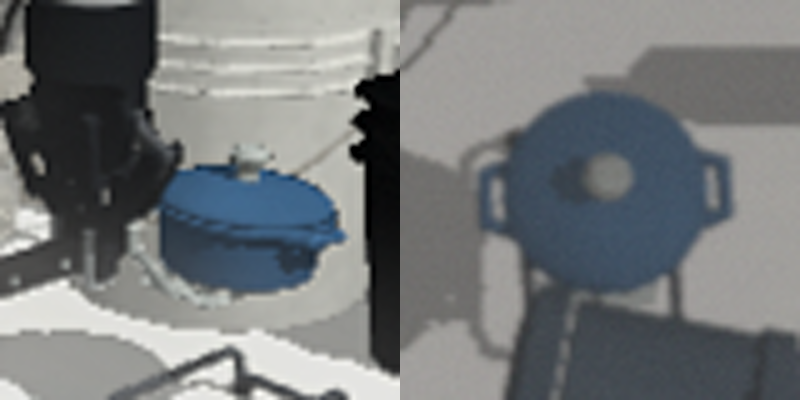

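```bash
python3 - <<'E'
from h import *
import pickle
from h import *
s,c=pickle.load(open('w7.pkl','rb'));s0=pickle.load(open('s0.pkl','rb'));s1,c1=s0['scene'],s0['top']
T=lambda u,v:(300+(u-400)/5-.4,115+v/5-.4)
k=tri([ray(s,310+250/5-.4,120+158/5-.4),ray(c,*T(606,177))]);print('knob',k.round(4))
def disc(q):
    h=cv2.cvtColor(q['frame'],cv2.COLOR_RGB2HSV);m=((h[...,0]>100)&(h[...,0]<118)&(h[...,1]>70)).astype(np.uint8);m[:,:290]=0;m[:, 395:]=0;m[:110]=0;m[230:]=0
    m=cv2.morphologyEx(m,cv2.MORPH_CLOSE,np.ones((9,9)));m=cv2.morphologyEx(m,cv2.MORPH_OPEN,cv2.getStructuringElement(2,(21,21)))
    cs=max(cv2.findContours(m,0,1)[0],key=cv2.contourArea);return cv2.fitEllipse(cs)
for n,q,kp in(('before',c1,(303+(413-264)/4-.375,130+27-.375)),('now',c,T(606,177))):
    e=disc(q);z=.04 if n=='before' else k[2]-.078
    r=onplane(q,*e[0],z+.042);kk=onplane(q,*kp,z+.074);print(n,np.round(e[1],1),e[0],'rim',r.round(4),'knob',kk.round(4),'tilt deg',np.degrees((kk-r)[:2]/.032).round(1))
E
```

```text
knob [0.6831 0.022  0.1942]
before [33.7 35.8] (340.2784118652344, 158.25491333007812) rim [0.6768 0.0192 0.082 ] knob [0.6766 0.0218 0.114 ] tilt deg [-0.2  4.5]
now [36.7 39.8] (341.3163146972656, 152.9787139892578) rim [0.6801 0.0196 0.1582] knob [0.683  0.0225 0.1902] tilt deg [5.2 5.2]
```

The dish is lifted and still centred on the blade, but it droops about 5° nose-down. I'll raise the grip to the maximum and carry it smoothly to the warmer.

```bash
python3 -m jog '[[[-0.1,0,0.4],0],[[-0.3,0,1.2],0],[[-0.6,0,2.3],0],[[-1,0,3.8],0.01],[[-1.4,0,5.5],0.01],[[-1.9,0,7.3],0.01],[[-2.3,0,9.2],0.02],[[-2.8,0,11.1],0.02],[[-3.3,0,13],0.02],[[-3.8,0,14.9],0.02],[[-4.3,0,16.8],0.03],[[-4.8,0,18.7],0.03],[[-5.2,0,20.6],0.03],[[-5.7,0,22.4],0.03],[[-6.1,0,24.1],0.04],[[-6.5,0,25.6],0.04],[[-6.8,0,26.9],0.04],[[-7.1,0,27.9],0.044],[[-7.3,0,28.7],0.044],[[-7.4,0,29.2],0.044]]' - 120
python3 -m jog '[[[0,0,0],0],[[0,0,0],0],[[0,0,0],0]]' | tail -2
python3 - <<'E'
from h import *
import pickle
go(.4433,.2987,.15,2.5)
s=snap('scene');c=snap('top');pickle.dump((s,c),open('w8.pkl','wb'))
o=[cv2.resize(q['frame'][y:y+80,x:x+80,::-1],None,fx=5,fy=5,interpolation=cv2.INTER_CUBIC) for q,x,y in((s,240,120),(c,208,140))]
cv2.imwrite('pics/w8.png',np.hstack(o))
E
```

```text
t: 11.53
tcp_pos: [0.4431, 0.2996, 0.1512]
tool_rot: [-0.707, -0.015, 0.016, 0.707]
force: [-0.4, -0.2, -2.8]
finger_gap: 0.188
force: [0.1, -0.2, -3.0]
finger_gap: 0.19
t 11.78 tcp [0.4443 0.2981 0.1513] yaw 2.45 F [ 0.1 -0.2 -3. ] gap 0.19
ROW [-0.1   0.13  0.07] -0.001 min rows 1.0 1.0
```

View pics/w8.png

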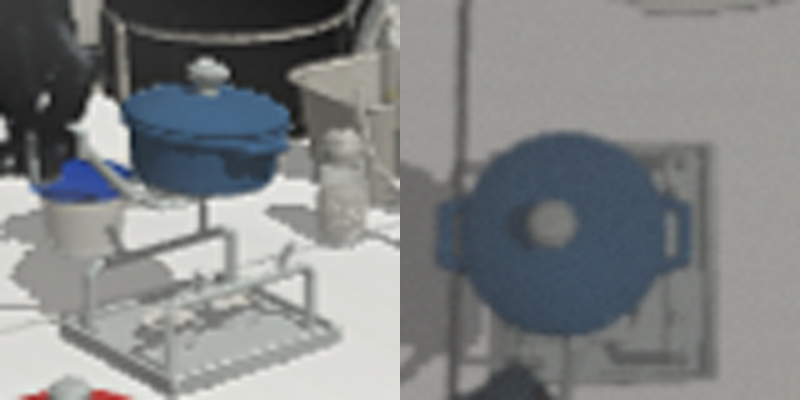

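The dish hovers over the warmer. In the scene crop its rail ends are at about (168,290), (310,268), (97,265) and (230,235), which gives another check on the warmer centre.

```bash
python3 - <<'E'
from h import *
import pickle
s,c=pickle.load(open('w8.pkl','rb'))
sc=lambda u,v:(240+u/5-.4,120+v/5-.4);T=lambda u,v:(208+(u-400)/5-.4,140+v/5-.4)
k=tri([ray(s,*sc(209,78)),ray(c,*T(553,222))]);print('knob',k.round(4))
r=np.array([onplane(s,*sc(u,v),.060) for u,v in[(168,290),(310,268),(97,265),(230,235)]]);print(r.round(4),r.mean(0).round(4))
# tray corners, scene: near(-x,-y),(+x,-y),(-x,+y)
q=np.array([onplane(s,*sc(u,v),.006) for u,v in[(175,390),(340,333),(62,325)]]);print('tray',q.round(4),'centre',((q[1]+q[2])/2).round(4))
t=np.array([onplane(c,*T(u,v),.006) for u,v in[(714,143),(716,378)]]);print('tray -y corners far,near',t.round(4))
kk=onplane(c,*T(553,222),k[2]-.003);e=onplane(c,*T(565,233),k[2]-.037);print('knob',kk.round(4),'rim',e.round(4),np.degrees((kk-e)[:2]/.032).round(1))
E
```

```text
knob [0.5856 0.2993 0.1924]
[[0.5314 0.2722 0.06  ]
 [0.633  0.2467 0.06  ]
 [0.5175 0.3385 0.06  ]
 [0.6252 0.3306 0.06  ]] [0.5768 0.297  0.06  ]
tray [[0.5093 0.2334 0.006 ]
 [0.657  0.2424 0.006 ]
 [0.5073 0.371  0.006 ]] centre [0.5822 0.3067 0.006 ]
tray -y corners far,near [[0.6531 0.2361 0.006 ]
 [0.5049 0.2313 0.006 ]]
knob [0.5853 0.3003 0.1894] rim [0.5822 0.3001 0.1554] [5.5 0.4]
```

The dish base is within about 2 mm of the warmer centre, and the tilt is steady. I'll lower it, slowly near contact.

```bash
python3 -m jog '[[[-0.1,0.4,0],0],[[-0.1,1,0],0],[[-0.1,1.8,0],0],[[-0.1,2.6,0],0],[[-0.1,3.2,0],0],[[-0.1,3.6,0],0],[[-0.1,3.9,0],0],[[-0.1,4.1,0],0],[[-0.1,4.3,0],0],[[-0.1,4.5,0],0],[[-0.1,4.7,0],0],[[-0.1,4.9,0],0],[[-0.1,5,0],0],[[-0.1,5.1,0],0]]'
python3 -m jog '[[[0,0.1,0],0],[[0,0.2,0],0],[[0,0.3,0],0],[[0,0.4,0],0],[[0,0.5,0],0],[[0,0.6,0],0],[[0,0.7,0],0],[[0,0.8,0],0],[[0,0.9,0],0],[[0,1,0],0],[[0,1,0],0],[[0,1,0],0]]'
cat > k.py <<'E'
from h import *
def blue(q,lo=95):
    h=cv2.cvtColor(q['frame'],cv2.COLOR_RGB2HSV);return ((h[...,0]>100)&(h[...,0]<116)&(h[...,1]>70)&(h[...,2]<190)).astype(np.uint8)
def look():
    from station import eyes
    s=snap('scene');c=snap('top')
    for n,q,box in(('scene',s,(240,130,305,185)),('top',c,(205,150,285,215))):
        m=blue(q);x0,y0,x1,y1=box;M=np.zeros_like(m);M[y0:y1,x0:x1]=m[y0:y1,x0:x1]
        M=cv2.morphologyEx(M,cv2.MORPH_CLOSE,np.ones((9,9)))
        O=cv2.morphologyEx(M,cv2.MORPH_OPEN,cv2.getStructuringElement(2,(21,21)))
        cs=max(cv2.findContours(O,0,1)[0],key=cv2.contourArea);e=cv2.fitEllipse(cs)
        print(n,'bbox',cv2.boundingRect(cs),'ell',np.round(e[0],1),np.round(e[1],1))
        if n=='top': print('dish xy at rim .104',onplane(q,*e[0],.104).round(4))
        # knob: bright, unsaturated blob inside
        h=cv2.cvtColor(q['frame'],cv2.COLOR_RGB2HSV);k=((h[...,1]<60)&(h[...,2]>95)).astype(np.uint8)
        x,y,w,hh=cv2.boundingRect(cs)
        K=np.zeros_like(k)
        if n=='top': K[y+6:y+hh-6,x+6:x+w-6]=k[y+6:y+hh-6,x+6:x+w-6]; 
        mm=cv2.moments(K,True)
        if n=='top' and mm['m00']: 
            u=(mm['m10']/mm['m00'],mm['m01']/mm['m00']);print('knob px',np.round(u,1),mm['m00'],'at z.138',onplane(q,*u,.138).round(4))
    return s,c
E
python3 -c "
from k import *
go(.4433,.2987,.08,2.5);look()"
```

```text
t: 13.05
tcp_pos: [0.4431, 0.2985, 0.1003]
tool_rot: [-0.707, -0.015, 0.015, 0.707]
force: [-0.6, 0.2, -2.9]
finger_gap: 0.19
t: 14.05
tcp_pos: [0.4432, 0.2985, 0.0904]
tool_rot: [-0.707, -0.015, 0.015, 0.707]
force: [1.0, -0.1, -3.0]
finger_gap: 0.187
t 14.05 tcp [0.4432 0.2985 0.0904] yaw 2.48 F [ 1.  -0.1 -3. ] gap 0.187
ROW [0.01 1.04 0.02] -0.0 min rows 1.0 1.0Traceback (most recent call last):
  File "<string>", line 3, in <module>
    go(.4433,.2987,.08,2.5);look()
                            ~~~~^^
  File "k.py", line 11, in look
    cs=max(cv2.findContours(O,0,1)[0],key=cv2.contourArea);e=cv2.fitEllipse(cs)
ValueError: max() iterable argument is empty
```

```bash
sed -i "s/getStructuringElement(2,(21,21))/getStructuringElement(2,(21,21) if n=='top' else (9,9))/" k.py
python3 -m jog '[[[0,0.1,0],0],[[0,0.2,0],0],[[0,0.3,0],0],[[0,0.4,0],0],[[0,0.4,0],0],[[0,0.4,0],0]]'
python3 -c "
from k import *
look();go(.4433,.2987,.08,2.5)"
```

```text
t: 14.65
tcp_pos: [0.4431, 0.2985, 0.0862]
tool_rot: [0.707, 0.015, -0.015, -0.707]
force: [-0.6, 1.3, -2.0]
finger_gap: 0.187
scene bbox (264, 154, 33, 14) ell [280.6 160.1] [12.8 33.9]Traceback (most recent call last):
  File "<string>", line 3, in <module>
    look();go(.4433,.2987,.08,2.5)
    ~~~~^^
  File "k.py", line 11, in look
    cs=max(cv2.findContours(O,0,1)[0],key=cv2.contourArea);e=cv2.fitEllipse(cs)
ValueError: max() iterable argument is empty
```

```bash
python3 - <<'E'
from k import *
s=snap('scene');c=snap('top')
import pickle;pickle.dump((s,c),open('w9.pkl','wb'))
h=cv2.cvtColor(c['frame'],cv2.COLOR_RGB2HSV)
print(h[175:215:5,225:258:4].tolist())
g=s['frame'][140:185,262:300];gh=cv2.cvtColor(g,cv2.COLOR_RGB2HSV)
for r in gh: print(''.join('B' if 98<p[0]<118 and p[1]>80 else ('k' if p[2]<80 else ('g' if p[2]<160 else '.')) for p in r))
go(.4433,.2987,.08,2.5)
E
```

```text
[[[20, 7, 110], [75, 6, 83], [106, 71, 94], [107, 74, 93], [106, 80, 96], [105, 81, 95], [105, 83, 98], [105, 79, 97], [106, 56, 104]], [[40, 7, 109], [104, 72, 89], [107, 69, 92], [107, 74, 96], [107, 84, 97], [105, 75, 95], [106, 77, 96], [106, 80, 99], [106, 83, 98]], [[104, 55, 79], [106, 76, 91], [105, 72, 92], [103, 62, 78], [60, 5, 112], [101, 20, 104], [107, 77, 99], [107, 82, 100], [106, 81, 101]], [[107, 49, 83], [105, 74, 89], [106, 71, 83], [105, 38, 80], [60, 4, 121], [70, 7, 116], [105, 82, 99], [105, 79, 100], [105, 78, 101]], [[107, 69, 78], [107, 74, 89], [106, 76, 90], [106, 79, 94], [106, 84, 97], [106, 83, 98], [108, 86, 101], [105, 88, 99], [107, 86, 101]], [[10, 7, 107], [109, 66, 81], [109, 76, 91], [105, 78, 91], [106, 82, 96], [107, 86, 95], [106, 82, 99], [105, 88, 96], [105, 81, 98]], [[15, 5, 109], [40, 9, 81], [104, 61, 80], [105, 77, 86], [106, 84, 91], [107, 81, 91], [105, 77, 93], [105, 83, 92], [75, 4, 116]], [[10, 6, 126], [60, 8, 102], [60, 5, 112], [60, 8, 95], [83, 9, 117], [100, 8, 102], [53, 9, 111], [50, 8, 100], [45, 5, 105]]]
.gggkkkkkkkkkkkk
[... 1154 characters left out ...]
.gggggggggggggggggggggggggggggggg..g..
ggggggggggggggggggggggggggggggggg.g...
gggggggggggggggggggggggggggggggg..g...
g...ggggggggggggggggggggggggggg...g...
ggggggggggggggggg..ggggggggggg........
ggg....ggggggggggggggggggggg..........
gggg....gggggggggggggggggg............
ggggg..g..ggggggggggg......gggg.......
gggggggg.....gg.gg......gggggggg......
gggggggggg..ggg.....ggggggggg.gggg....
gggggggggggg.....gggggggg...gg..gggg..
gggggggggggg..ggggggggggggggggg...gggg
ggggggggggg...ggggggggggggg..ggggggggg
ggggggggggggggggggggggggg..........gg.
gggggggggggg...gggggggg..............g
t 14.85 tcp [0.4432 0.2985 0.0863] yaw 2.48 F [-0.6 -0.7 -2.5] gap 0.191
ROW [0.01 0.63 0.02] -0.0 min rows 1.0 1.0
```

```bash
cat > k.py <<'E'
from h import *
def look():
    s=snap('scene');c=snap('top')
    h=cv2.cvtColor(c['frame'],cv2.COLOR_RGB2HSV);m=((h[...,0]>98)&(h[...,0]<116)&(h[...,1]>50)).astype(np.uint8)
    M=np.zeros_like(m);M[155:220,212:275]=m[155:220,212:275]
    M=cv2.morphologyEx(M,cv2.MORPH_CLOSE,np.ones((9,9)))
    M=cv2.morphologyEx(M,cv2.MORPH_OPEN,cv2.getStructuringElement(2,(17,17)))
    e=cv2.fitEllipse(max(cv2.findContours(M,0,1)[0],key=cv2.contourArea))
    r=onplane(c,*e[0],.103);print('ell',np.round(e[0],1),np.round(e[1],1),'rim@.103',r.round(4))
    k=((h[...,1]<30)&(h[...,2]>95)).astype(np.uint8);x,y=int(e[0][0]),int(e[0][1])
    K=np.zeros_like(k);K[y-9:y+9,x-9:x+9]=k[y-9:y+9,x-9:x+9];t=cv2.moments(K,True);ut=(t['m10']/t['m00'],t['m01']/t['m00'])
    hs=cv2.cvtColor(s['frame'],cv2.COLOR_RGB2HSV)
    kk=onplane(c,*ut,.138);print('knob top px',np.round(ut,1),t['m00'],'@.138',kk.round(4),'tilt deg (if seated)',np.degrees((kk-r)[:2]/.035).round(1))
    for n in range(146,180): print(n,''.join('B' if 98<p[0]<118 and p[1]>80 else ('k' if p[2]<80 else ('g' if p[2]<160 else '.')) for p in hs[n,258:306]))
    o,d=ray(s,280.5,153.5);print('knob tri',tri([(o,d),ray(c,*ut)]).round(4))
E
python3 -m jog '[[[0,0.1,0],0],[[0,0.2,0],0],[[0,0.3,0],0],[[0,0.4,0],0],[[0,0.5,0],0],[[0,0.6,0],0],[[0,0.7,0],0],[[0,0.7,0],0],[[0,0.7,0],0],[[0,0.7,0],0]]'
python3 -c "
from k import *
look();go(.4433,.2987,.08,2.5)"
```

```text
t: 15.68
tcp_pos: [0.4432, 0.2985, 0.0793]
tool_rot: [-0.707, -0.015, 0.015, 0.707]
force: [0.7, -0.1, -1.5]
finger_gap: 0.188
ell [244.  189.8] [36.8 41.5] rim@.103 [0.5762 0.2998 0.103 ]
knob top px [242.3 188.7] 59.0 @.138 [0.5766 0.2982 0.138 ] tilt deg (if seated) [ 0.6 -2.5]
146 ..........gggkkkkkkkkkkkkkkkkkkkkkkkkkkkkkkkgggg
147 .............gggkkkkkkkkkkkkkkkkkkkkkkkkkkgggggg
148 ................gggkkkkggkkkkkkkkkkkgggggg..gggg
149 ...................gggg..gggkkkkgggggggggggggggg
150 ..............................gggggggggggggggggg
151 ...................g...........ggggggggggggggggg
152 BBBB.....g.gg.....gg.............ggggggggggggggg
153 kkBBBBB......g...ggggggggg.........gggggggggggg.
154 kkBBBBBB.....gBBBBBkggggBBBBBBB.......ggggggggg.
155 kkBBBBBBg.gBBBBBBBBgggggBBBBBBBBB...........ggg.
156 kkBBBBBBBBBBBBBBBBBBggggBBBBBBBBBBB.........ggg.
157 kBBBBBBBBBBBBBBBBBBBBBBBBBBBBBBBBBBBB.........gg
158 kBBBBBBBBBBBBBBBBBBBBBBBBBBBBBBBBBBBBB........gg
159 kBBBBBBBBBBBBBBBBBBBBBBBBBBBBBBBBBBBBB.......ggg
160 ggggggBBBBBBBBBBBBBBBBBBBBBBBBBBBBBBBBg.......gg
161 g...gggBBBBBBBBBBBB
[... 434 characters left out ...]
ggggggg...g........
170 .....gggggggggggggggggggggggggggggggg..g........
171 g.ggggggggggggggggggggggggggggggggggg.g.........
172 gggggggggggggggggggggggggggggggggggg..g.........
173 ggggg....gggggggggggggggggggggggggg...g.........
174 .ggg.gggggggggggggggg..ggggggggggg........gg....
175 .gggg.gggggggggggggggggggggggggg...........gg...
176 gggggggggggggggggggggggggggggg.............g....
177 ggggggg....ggggggggggggggg.....gggg........g....
178 gggggggg.....ggggggggg......ggggggg........g....
179 ggggggggg......gg.......ggggggggg.gggg.....g....
knob tri [0.5789 0.2988 0.1287]
t 15.78 tcp [0.4431 0.2985 0.0794] yaw 2.47 F [ 0.1 -0.2 -2. ] gap 0.189
ROW [ 0.02 -0.06  0.02] -0.0 min rows 1.0 1.0
```

The dish is seated: knob at (.577,.298), rim at (.576,.300), level, and the wrist carries only the turner's weight. I'll draw the blade straight out.

```bash
python3 -m jog '[[[-0.2,0,0],0],[[-0.5,0,0],0],[[-0.9,0,0],0],[[-1.4,0,0],0],[[-2,0,0],0],[[-2.7,0,0],0],[[-3.5,0,0],0],[[-4.3,0,0],0],[[-5.2,0,0],0],[[-6.2,0,0],0],[[-7.2,0,0],0],[[-8.2,0,0],0],[[-9.2,0,0],0],[[-10.2,0,0],0],[[-11.2,0,0],0],[[-12.2,0,0],0],[[-13,0,0],0],[[-13.5,0,0],0],[[-13.5,0,0],0]]'
python3 -c "
from k import *
look();go(.468,-.3405,.156,-11)" | grep -v '^1[4-7]'
```

```text
t: 17.37
tcp_pos: [0.3065, 0.2923, 0.0793]
tool_rot: [0.707, 0.015, -0.016, -0.707]
force: [0.0, -0.3, -1.9]
finger_gap: 0.189
ell [244.3 189.7] [36.6 40.9] rim@.103 [0.5764 0.2991 0.103 ]
knob top px [242.4 188.8] 58.0 @.138 [0.5765 0.2981 0.138 ] tilt deg (if seated) [ 0.1 -1.6]
knob tri [0.5788 0.2986 0.1288]
t 17.47 tcp [0.3086 0.2929 0.0794] yaw 2.49 F [ 0.4  0.4 -2.2] gap 0.185
ROW [ 13.18  -7.67 -63.97] 0.235 min rows 16.0 2.0
```

```bash
python3 -m jog '[[[0,-2,0],0],[[0,-5,0],0],[[0,-8,0],0],[[1,-11,-1],0],[[2.5,-12,-3],0],[[4,-12,-6],0],[[6,-12,-9],0],[[8,-12,-12],0],[[10,-12,-15.5],0],[[11.5,-12,-19],0],[[12.5,-12,-22.5],0],[[13.2,-12,-26],0],[[13.2,-12,-29.5],0],[[13.2,-12,-33],0.02],[[13.2,-12,-36.5],0.05],[[13.2,-12,-40],0.08],[[13.2,-12,-43.5],0.11],[[13.2,-12,-47],0.14],[[13.2,-12,-50.5],0.17],[[13.2,-12,-54],0.2]]'
python3 -c "
from h import *
go(.468,-.3405,.166,-11)"
```

```text
t: 19.13
tcp_pos: [0.4633, -0.2435, 0.1993]
tool_rot: [0.705, -0.056, 0.056, -0.705]
force: [1.1, 0.5, -1.5]
finger_gap: 0.19
t 19.13 tcp [ 0.4633 -0.2435  0.1993] yaw -9.13 F [ 1.1  0.5 -1.5] gap 0.19
ROW [ 2.    3.33 -9.5 ] 0.033 min rows 3.0 1.0
```

```bash
python3 -m jog '[[[0.7,1,-3],0.01],[[1.4,2.5,-6.5],0.02],[[2,4.3,-9],0.033],[[2,4.3,-9.6],0.033],[[2,4.3,-9.6],0.033],[[2,4.3,-9.6],0.033],[[2,4.3,-9.6],0.033]]'
python3 - <<'E'
from h import *
import pickle
a,ts,tt=pickle.load(open('w4.pkl','rb'));b=snap('wrist');s=snap('scene');t=snap('top')
pickle.dump((b,s,t),open('w10.pkl','wb'))
g=lambda q:cv2.cvtColor(q['frame'],cv2.COLOR_RGB2GRAY)
def light(q): # neck/cap columns: dark handle extents by row
    G=g(q)
    for r in(150,175,200,225,250,300,320,340): 
        d=np.where(G[r,280:370]<45)[0]; print(r,(d.min()+280,d.max()+280) if len(d) else None,end=' ')
    print()
light(a);light(b)
for n,p,q,(x,y,w,h) in(('wrist cap',a,b,(300,320,45,50)),('scene blade',ts,s,(425,216,45,26))):
    P=g(p)[y:y+h,x:x+w];Q=g(q)[y-15:y+h+15,x-15:x+w+15];m=cv2.matchTemplate(Q,P,cv2.TM_CCOEFF_NORMED);_,v,_,l=cv2.minMaxLoc(m);print(n,v,l[0]-15,l[1]-15)
go(.4677,-.3425,.156,-11.1);go(.4677,-.3425,.0376,-11.1)
E
```

```text
t: 19.72
tcp_pos: [0.4681, -0.3379, 0.1567]
tool_rot: [-0.704, 0.067, -0.067, 0.704]
force: [-0.4, 1.0, -1.0]
finger_gap: 0.191
150 (np.int64(304), np.int64(351)) 175 (np.int64(305), np.int64(349)) 200 (np.int64(305), np.int64(349)) 225 (np.int64(305), np.int64(348)) 250 (np.int64(305), np.int64(347)) 300 (np.int64(280), np.int64(369)) 320 (np.int64(280), np.int64(369)) 340 (np.int64(280), np.int64(369)) 
150 (np.int64(304), np.int64(350)) 175 (np.int64(305), np.int64(350)) 200 (np.int64(305), np.int64(349)) 225 (np.int64(305), np.int64(348)) 250 (np.int64(305), np.int64(347)) 300 (np.int64(280), np.int64(369)) 320 (np.int64(280), np.int64(369)) 340 (np.int64(280), np.int64(369)) 
wrist cap 0.9981290698051453 0 0
scene blade 0.9198641180992126 -2 0
t 19.87 tcp [ 0.4686 -0.3379  0.1572] yaw -10.79 F [-0.1 -1.  -1.9] gap 0.188
ROW [ 0.    0.12 -0.46] 0.005 min rows 1.0 1.0
t 19.87 tcp [ 0.4686 -0.3379  0.1572] yaw -10.79 F [-0.1 -1.  -1.9] gap 0.188
ROW [-1.000e-02  1.196e+01 -4.600e-01] 0.005 min rows 3.0 1.0
```

The turner sits in the hand exactly as it did after pickup. I'll correct 4.5 mm sideways and lower it onto the rest.

```bash
python3 -m jog '[[[0,2,-0.45],0.005],[[0,4,-0.45],0.005],[[0,6,-0.45],0.005],[[0,7.5,-0.45],0.005],[[0,7.5,-0.45],0.005],[[0,7.5,-0.45],0.005]]' | head -2
python3 -c "
from h import *
go(.4677,-.3425,.0376,-11.1)"
```

```text
t: 20.37
tcp_pos: [0.4673, -0.3426, 0.0813]
t 20.37 tcp [ 0.4673 -0.3426  0.0813] yaw -11.1 F [-0.3 -0.8 -2.7] gap 0.189
ROW [0.04 4.37 0.01] -0.0 min rows 2.0 1.0
```

```bash
python3 -m jog '[[[0,0.8,0],0],[[0,1.6,0],0],[[0,2.3,0],0],[[0,2.8,0],0],[[0,3.2,0],0],[[0,3.5,0],0],[[0,3.8,0],0],[[0,4,0],0],[[0,4.2,0],0],[[0,4.3,0],0],[[0,4.3,0],0]]'
python3 -c "
from h import *
go(.4677,-.3425,.0376,-11.1)"
```

```text
t: 21.28
tcp_pos: [0.4673, -0.3435, 0.0382]
tool_rot: [-0.704, 0.069, -0.069, 0.704]
force: [-0.9, 1.3, -3.0]
finger_gap: 0.188
t 21.28 tcp [ 0.4673 -0.3435  0.0382] yaw -11.16 F [-0.9  1.3 -3. ] gap 0.188
ROW [0.02 0.06 0.1 ] -0.001 min rows 1.0 1.0
```

```bash
python3 -m jog '[[[0,0.1,0],0],[[0,0.2,0],0],[[0,0.2,0],0],[[0,0.2,0],0]]'
python3 -m jog '[[[0,0,0],0],[[0,0,0],0],[[0,0,0],0],[[0,0,0],0],[[0,0,0],0],[[0,0,0],0],[[0,0,0],0],[[0,0,0],0]]' 8 20
python3 -m jog '[[[0,-1,0],0],[[0,-3,0],0],[[0,-6,0],0],[[0,-9,0],0],[[0,-13,0],0],[[-2,-16.5,0],0],[[-5,-16.5,0],0],[[-5,-16.5,0],0],[[-5,-16.5,0],0]]' 
python3 - <<'E'
from h import *
import pickle
a=pickle.load(open('w3.pkl','rb'));b=snap('wrist','w11.png');s=snap('scene','s11.png');s0=pickle.load(open('s0.pkl','rb'))['scene'];pickle.dump((b,s),open('w11.pkl','wb'))
G=lambda q:cv2.cvtColor(q['frame'],cv2.COLOR_RGB2GRAY)
for n,p,q,(x,y,w,h) in(('wrist blade',a,b,(285,268,80,70)),('wrist handle',a,b,(305,130,42,130)),('wrist saddle-rest',a,b,(275,112,28,40)),('scene blade',s0,s,(412,255,48,26)),('scene handle',s0,s,(360,255,55,30))):
    P=G(p)[y:y+h,x:x+w];Q=G(q)[y-15:y+h+15,x-15:x+w+15];m=cv2.matchTemplate(Q,P,cv2.TM_CCOEFF_NORMED);_,v,_,l=cv2.minMaxLoc(m);print(n,round(v,3),l[0]-15,l[1]-15)
go(.4202,-.3298,.2006,-11.1)
E
```

```text
t: 21.62
tcp_pos: [0.4675, -0.3437, 0.0377]
tool_rot: [0.704, -0.069, 0.069, -0.704]
force: [-1.5, 1.3, 5.9]
finger_gap: 0.183
t: 22.28
tcp_pos: [0.4673, -0.3435, 0.0362]
tool_rot: [-0.704, 0.069, -0.069, 0.704]
force: [-0.1, -0.9, -0.0]
finger_gap: 0.937
t: 23.03
tcp_pos: [0.4173, -0.3333, 0.2026]
tool_rot: [0.704, -0.069, 0.069, -0.704]
force: [0.6, 0.1, -0.7]
finger_gap: 0.934
wrist blade 0.811 1 0
wrist handle 0.966 2 2
wrist saddle-rest 0.993 4 2
scene blade 0.896 1 1
scene handle 0.966 0 1
t 23.13 tcp [ 0.4186 -0.334   0.2016] yaw -11.18 F [ 0.1  0.1 -0.3] gap 0.935
ROW [0.07 0.09 0.45] -0.001 min rows 1.0 1.0
```

```bash
python3 - <<'E'
from h import *
import pickle
a=pickle.load(open('w3.pkl','rb'));b,s=pickle.load(open('w11.pkl','rb'));s0=pickle.load(open('s0.pkl','rb'))['scene']
def rect(q,x0,y0,x1,y1,th=125):
    g=cv2.cvtColor(q['frame'],cv2.COLOR_RGB2GRAY);m=np.zeros_like(g);m[y0:y1,x0:x1]=(g[y0:y1,x0:x1]>th)
    m=cv2.morphologyEx(m,cv2.MORPH_CLOSE,np.ones((9,9)))
    n,l,st,c=cv2.connectedComponentsWithStats(m);i=1+np.argmax(st[1:,4]);return st[i],c[i].round(1)
w0=rect(a,293,266,357,331);w1=rect(b,293,266,360,331)
z0=rect(s0,412,256,452,280);z1=rect(s,412,256,452,280)
print(w0,w1,z0,z1)
print('before',tri([ray(a,*w0[1]),ray(s0,*z0[1])]).round(4),'now',tri([ray(b,*w1[1]),ray(s,*z1[1])]).round(4))
E
python3 -c "
from k import *
look()" | grep -v '^1[4-7]'
```

```text
(array([ 300,  266,   49,   61, 2687], dtype=int32), array([323.9, 298.1])) (array([ 300,  266,   49,   61, 2666], dtype=int32), array([323.9, 298.1])) (array([412, 256,  40,  24, 763], dtype=int32), array([432.6, 265.3])) (array([412, 256,  40,  24, 803], dtype=int32), array([433. , 265.9]))
before [ 0.577  -0.3641  0.0183] now [ 0.5742 -0.3679  0.02  ]
ell [244.3 189.6] [36.6 40.9] rim@.103 [0.5767 0.299  0.103 ]
knob top px [242.1 188.8] 64.0 @.138 [0.5762 0.299  0.138 ] tilt deg (if seated) [-0.8  0.1]
knob tri [0.5788 0.2994 0.1286]
```

```bash
python3 -c "
from h import *
print(workorder.sign_off())"
```

```text
the job is handed in; nothing more can be done
None
```

The dish is on the candle warmer, the turner is back on its rest, and the job is handed in at about 23 s of the 62 s allowed. No verdict is reported, so the results below are from my own checks.

I lifted the dish off the trivet on the blade and carried it to the warmer. I lowered it onto the rails, drew the blade straight out, and laid the turner in its fork. The gripper was kept clear of the dish throughout, and no bystander was approached closely.

**Last checks:**
- **Dish:** it stands level within about 1°. Its axis is at (0.576, 0.299), against a warmer centre of about (0.577, 0.3005). It did not move when the blade came out.
- **Turner:** it is within about 4 mm of its first place. The blade height agrees within 2 mm, which is the measuring noise.
- **Robot:** the gripper is open and retracted, with wrist force near zero.

**What disagreed or was not ideal:**
- The turner drooped about 5° nose-down in the grip under the dish's load. The tilt held steady and was far from the 15° limit.
- The estimates of the warmer's centre scattered by about 5 mm across and 3 mm along between views. I used their average, which left the dish well inside the 10 mm allowed.
- One image-match score for the blade was only 0.81, probably from rim shading. I could view no more pictures by then, so the final seating on the warmer and on the rest was confirmed by numbers only.

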